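# Hold the grinder lid at pulse

### The job

Put the loose lid on the grinder: drop its two lugs through the gaps at the white stripes until the disc sits flat on the collar, then twist it clockwise (seen from above) until its pointers stand at the green stripes, half way to the red lock stripes, without ever going on towards the lock. The lid is sprung, so finish while still gripping it and holding it at green. Leave the mugs, jar and tin where they are.

Things in the scene. Friction and masses are not known exactly. Their poses are not given: they have to be found in the camera images.
- grinder: Cordless grinder, steel body, black collar, fixed on the worktop; 121 mm across at the foot, 112 mm at the collar, 135 mm tall. Origin: centre of its underside, z up. At its own +x and -x the collar's lip has entry gaps 17 mm wide, marked by white stripes on the rim. In the channel under the lip the lid's lugs turn clockwise seen from above; the other way is stopped.
- collar_mouth (a point): Centre of the grinder's mouth, level with the collar's top rim, 135 mm above the worktop; axes as the grinder's. The mouth's bore is 65 mm across, the lip 5 mm thick. With the lid fully home, the lid's origin lies 20 mm below this point.
- green_mark: The pair of green stripes on the collar's rim (pulse position). Origin at the grinder's origin; its x axis points at one stripe and away from the other, 0.70 rad (40 degrees) clockwise from the white entry stripes, half way to the red ones.
- red_mark: The pair of red stripes on the collar's rim (lock position), 1.40 rad clockwise from the white ones; origin and x axis as for the green marks.
- pulse_ring (a joint): Spring-loaded ring in the collar, pushed round by the lugs: 0 at rest, grows in rad as the lid turns clockwise, ends at 1.4 (lock). It follows after about 0.07 rad of play, so it reads about 0.63 with the lid at the green stripes. Its spring resists with 0.036 N m at 0, 0.12 N m at 0.7, and turns the lid back if let go.
- lid: Loose lid, 0.12 to 0.2 kg, 58 mm tall, standing on its plug. Origin: centre of the plug's underside, z up. Plug 60 mm across, 20 mm high; on it a white disc 88 mm across, 20 to 26 mm up, which rests on the collar's rim when home. Two lugs 12 mm wide reach 38.5 mm out at +x and -x, 5 to 12.5 mm up. Half-turn symmetrical: fits either way round. Black pointers at +x and -x.
- lid_bar (a point): Middle of the lid's black grip bar, 46 mm above the lid's origin: the point to grip. Bar along the lid's x, 64 mm long, 18 mm wide (pinch along y), 26 to 58 mm above the lid's underside, white line along its top.
- blue_mug: Bystander: slate-blue mug, 83 mm tall; loose, to be left alone. Origin: centre of its underside.
- pasta_jar: Bystander: small glass jar with red cap, 65 mm across, 99 mm tall; loose, to be left alone. Origin: centre of its underside.
- tea_mug: Bystander: white mug, 94 mm tall; loose, to be left alone. Origin: centre of its underside.
- fish_tin: Bystander: flat oblong tin, 63 x 105 x 26 mm; loose, to be left alone. Origin: centre of its underside.
Not all that is in view belongs to the job. Leave any turquoise look-alike of the grinder alone. There is more than one size of the lid; the job needs the largest.

How it is judged:
On the way, in this order (a step that is already met when the one before it is completed fails the run):
1. the lid is carried clear of the worktop in the fingers (contact force between the fingers and lid above 1 N and height (world z) of lid above 0.05 m), for 0.1 s.
2. the lid is fully home on the collar with its pointers near the white stripes, not yet turned (horizontal distance between lid and grinder below 0.006 m and z of lid in the frame of collar_mouth below -0.017 m and angle between lid's own z axis and vertical below 0.1 rad and angle between the x axis of lid and the x axis of grinder, either way round below 0.3 rad and value of joint pulse_ring below 0.25 rad), for 0.05 s.
3. the lid is twisted to the green stripes and held there (horizontal distance between lid and grinder below 0.006 m and z of lid in the frame of collar_mouth below -0.017 m and angle between lid's own z axis and vertical below 0.1 rad and contact force between the fingers and lid above 1 N and angle between the x axis of lid and the x axis of green_mark, either way round below 0.17 rad and value of joint pulse_ring between 0.4 and 0.85 rad), for 0.5 s.
At the end, for the whole second after the job is handed in: The lid sits home in the collar (centred within 6 mm, origin at least 17 mm below the rim, upright within 0.1 rad), its x axis within 0.17 rad of the green stripes with the spring ring between 0.4 and 0.85 rad, at rest, and the fingers are still gripping it with more than 1 N (all of step 3 and angular speed of lid below 0.2 rad/s); the arm keeps its last pose, push and grip.
It fails at once if the lid is twisted on towards the red lock stripes (ring beyond 1.05 rad) (value of joint pulse_ring above 1.05 rad).
It fails at once if a bystander is pushed more than 30 mm (distance of any of blue_mug, pasta_jar, tea_mug, fish_tin from where it was at the start of the episode above 0.03 m).
It also fails if it takes over 45 s, if anything falls off the work surface, if the arm or the gripper's body presses on something with over 40 N, if the wrist force passes 120 N, or if a joint passes its speed limit or range.

### The arm

A 7-joint arm with a two-finger parallel gripper is mounted at the origin on a cart in front of the work surface, level with it; the furniture and walls round the work are solid. World frame = base frame: x ahead of the robot, y to its left, z up, the work surface at z = 0. Lengths are in m, angles in rad, forces in N, time in s.
With the tool pointing down it reaches from about 0.425 to 0.925 m from the base axis. Payload 6.8 kg.
Tool frame: the origin (TCP) lies at the very end of the fingers, on their centre line; the grasp point (between the pads) lies 19 mm behind it; z points along the fingers, y is the line along which they close (so a half turn about z gives the same grasp; the last joint's range is limited). The gripper opens to 85 mm and grips with 20 to 120 N. Pads are 22 mm wide; open, the fingers measure 114 mm over their backs; the gripper's body (76 mm by 85 mm) begins 54 mm behind the grasp point. The pads swing forward as they close: fully open they stand 13 mm farther back than shut.
Start: joints at [-1.224, 0.477, 0.022, 1.555, -0.011, 1.109, -0.083], TCP at [0.297, 0.606, 0.231] pointing down, gripper open.
Joint ranges: [-2.96, 2.96], [-0.34, 2.1], [-1.41, 1.46], [0.24, 2.44], [-1.37, 4.51], [0.17, 1.92], [-2.96, 2.96]. Speed limits (rad/s): [2.39, 2.39, 3.14, 3.14, 3.14, 3.14, 3.14].

### API

Orientations are given as a unit quaternion [w, x, y, z].
In Python, from station import bot gives the robot as it stands. The module is installed in compiled form; this text tells all that it offers.
- The arm moves only by the shell command python3 -m jog 'ROWS' [OPENING] [FORCE]. ROWS is JSON, a list of rows, each a list of 4 numbers: the shift along the tool's x, y, z in cm, then the turn about the tool's z in rad. In form: [[x, y, z, spin], ...]. A call has 1 to 20 rows; each row is the pose to reach, as a shift and turn from the pose commanded when the call began, along the tool's axes at that moment; what a row does not reach only later rows make up. A row lasts 1/12 s, in which the tool goes at most 41.7 mm and 7.16 degrees, less where a joint would pass 70% of its speed; a pose out of reach is approached as far as the arm can. A call with a gripper value outside its range is refused whole. OPENING is the closure, from -1 (fully open) to 1 (shut), set as the call begins (- or left out, the last holds). The fingers move at their own pace and stop on an object; FORCE is the grip in N (left out, the last holds). Time passes only in rows, so rows that repeat a pose let the fingers close. It gives the time, the measured TCP pose, the force, the opening and the grip force at its end, in the units of the state.
- bot.get_obs(): the state, without advancing time (a new reading comes with each control period).
- bot.read_camera(name): name is "scene" or "top"; returns a dict with "pixels" (480x640x3 uint8, red, green, blue), "depth" (480x640 float32, m along the optical axis (not along the pixel's ray), 0 where there is no reading), "fovy" (degrees; the focal length in pixels is half the picture's height over the tangent of half this angle, whatever the lens; pixels are square), "cx", "cy" (the principal point, pixels), "distortion" ([k1, k2, p1, p2, k3] as OpenCV has them; the pictures are not rectified), "pose" (4x4, takes a point from camera to world coordinates). Camera axes: x right, y down, z forward; pixel columns grow to the right and rows downward; lengths in m; the calibration is good to about 2 mm. A picture is of the moment at which its call begins.
- bot.hand_in(): hands the job in; it is judged then, once.
The state is a dict: "t": time; "q": joint angles; "joint_vel": joint speeds; "joint_torque": joint torques, N m; "eef_pos": TCP position; "tool_rot": TCP orientation; "contact_force": force on the tool from outside, world axes, zero at the start; "torque": the same for the moment, N m; "gripper_width": opening from 0.0 (shut) to 1.0 (fully open); "grasp_force": force on a finger pad.
Only numpy, scipy, OpenCV 4.12 (cv2) and the standard library are available. Lean on these libraries where they do the work, as an engineer would, in place of code of your own. Each camera call takes 0.05 s, during which the arm holds its last target. There are 200 camera calls.

## Working session

There is one attempt and no reset: what is moved stays moved. The work goes in short steps, Python scripts to look and compute and a shell command to move; the robot and the scene stay as the last step left them, time stands still between calls to the robot, and variables do not carry over. Pictures are saved under pics/ and viewed, at most 10 in all, crops included, and the job is handed in when it is done.

```bash
mkdir -p pics; cat > h.py <<'E'
import numpy as np, cv2
from station import bot
def cam(n):
    c=bot.read_camera(n); f=240/np.tan(np.radians(c["fovy"])/2)
    c["K"]=np.array([[f,0,c["cx"]],[0,f,c["cy"]],[0,0,1.]]); c["D"]=np.array(c["distortion"],float); c["pose"]=np.array(c["pose"]); return c
def rays(c,uv):
    p=cv2.undistortPoints(np.array(uv,float).reshape(-1,1,2),c["K"],c["D"]).reshape(-1,2)
    return np.c_[p,np.ones(len(p))]
def plane(c,uv,z):
    d=rays(c,uv)@c["pose"][:3,:3].T; o=c["pose"][:3,3]
    return o+d*((z-o[2])/d[:,2])[:,None]
def bydepth(c,uv):
    r=rays(c,uv); uv=np.array(uv,int).reshape(-1,2); d=c["depth"][uv[:,1],uv[:,0]]
    return (r*d[:,None])@c["pose"][:3,:3].T+c["pose"][:3,3]
E
python3 - <<'E'
from h import *
for n in("scene","top"):
    c=cam(n); cv2.imwrite(f"pics/{n}0.png",c["pixels"][:,:,::-1]); print(n,c["pose"].round(3).tolist(),c["fovy"],c["D"])
o=bot.get_obs(); print(o["t"],o["eef_pos"],o["tool_rot"],o["gripper_width"])
E
```

```text
scene [[0.615, -0.402, 0.678, -0.499], [-0.788, -0.34, 0.513, -0.83], [0.024, -0.85, -0.526, 0.95], [0.0, 0.0, 0.0, 1.0]] 42.28224848307832 [-0.06172216  0.          0.          0.          0.        ]
top [[-0.022, -0.982, 0.187, 0.311], [-1.0, 0.022, -0.003, -0.003], [-0.001, -0.187, -0.982, 1.503], [0.0, 0.0, 0.0, 1.0]] 46.67449820653254 [-0.00641637  0.          0.          0.          0.        ]
0.1 [0.29630496 0.60591028 0.23043202] [-1.25564303e-04  2.25440868e-01  9.74256520e-01 -7.95080561e-04] 0.9999882608223971
```

View pics/scene0.png

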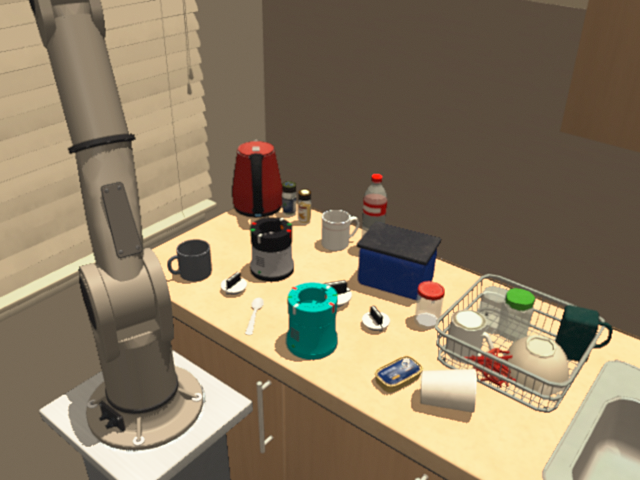

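View pics/top0.png

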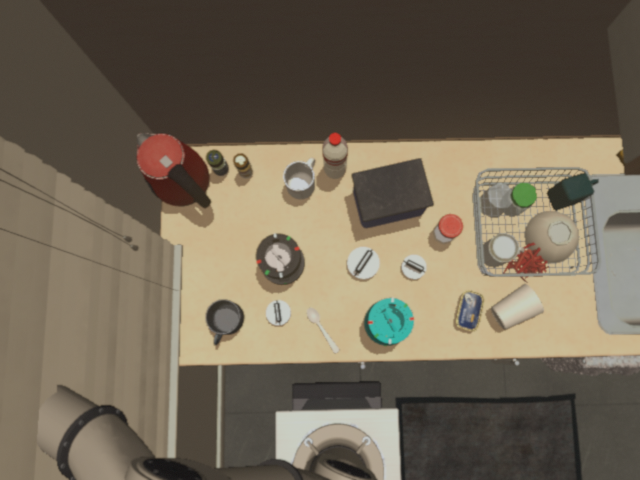

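The scene view shows the black grinder at (272,250), a turquoise look-alike at (312,320), and three white lids. In the top view the lids are at (363,263), which looks the largest, (278,313) and (413,267), and the grinder is at (280,259). Next I'll measure them.

```bash
python3 - <<'E'
from h import *
c=cam("top"); im=c["pixels"]; hsv=cv2.cvtColor(im,cv2.COLOR_RGB2HSV)
# lids: disc (white) top z=.026 ; fit circle in world
for (u,v) in((363,263),(278,313),(413,267)):
    uu,vv=np.meshgrid(np.arange(u-30,u+31),np.arange(v-30,v+31)); uv=np.c_[uu.ravel(),vv.ravel()]
    px=hsv[uv[:,1],uv[:,0]].astype(int)
    w=((px[:,1]<45)&(px[:,2]>120)); 
    m=np.zeros(im.shape[:2],np.uint8); m[uv[w][:,1],uv[w][:,0]]=255
    cn=max(cv2.findContours(m,0,1)[0],key=cv2.contourArea).reshape(-1,2)
    P=plane(c,cn,.026); (x,y),r=cv2.minEnclosingCircle(P[:,:2].astype(np.float32)); 
    A=np.c_[2*P[:,:2],np.ones(len(P))]; s=np.linalg.lstsq(A,(P[:,:2]**2).sum(1),rcond=None)[0]
    print("disc",x,y,r,"fit",s[:2],np.sqrt(s[2]+s[:2]@s[:2]))
    # bar: dark pixels inside hull, plane .058
    h=np.zeros_like(m); cv2.fillConvexPoly(h,cv2.convexHull(cn),255)
    k=(h>0)&(hsv[:,:,2]<90); q=np.argwhere(k)[:,::-1]; B=plane(c,q,.05)[:,:2]
    ev,V=np.linalg.eigh(np.cov(B.T)); print(" bar",B.mean(0),"ang",np.arctan2(V[1,1],V[0,1])%np.pi,len(q), "extent",np.ptp((B-B.mean(0))@V,axis=0))
    d=bydepth(c,q); print(" depth z top",np.percentile(d[:,2],[50,95]))
# grinder
u,v=280,259
uu,vv=np.meshgrid(np.arange(u-32,u+33),np.arange(v-32,v+33)); uv=np.c_[uu.ravel(),vv.ravel()]
D=bydepth(c,uv); px=hsv[uv[:,1],uv[:,0]].astype(int)
k=abs(D[:,2]-.135)<.008; R=D[k]; (x,y),r=cv2.minEnclosingCircle(R[:,:2].astype(np.float32)); print("grinder rim depth",x,y,r,np.median(R[:,2]))
top=abs(D[:,2]-.135)<.02
for n,mm in dict(green=(px[:,0]>40)&(px[:,0]<85)&(px[:,1]>100)&(px[:,2]>60),red=((px[:,0]<10)|(px[:,0]>170))&(px[:,1]>110)&(px[:,2]>70),white=(px[:,1]<50)&(px[:,2]>130)).items():
    m=np.zeros(im.shape[:2],np.uint8); s=uv[mm&top]; m[s[:,1],s[:,0]]=255
    N,_,st,ce=cv2.connectedComponentsWithStats(m)
    for i in range(1,N):
        p=plane(c,ce[i:i+1],.135)[0]; print(n,st[i,4],ce[i].round(1),p.round(4),"r",np.hypot(p[0]-x,p[1]-y).round(4),"ang",np.degrees(np.arctan2(p[1]-y,p[0]-x)).round(1))
a=cv2.resize(im[215:305,235:415],None,fx=4,fy=4,interpolation=cv2.INTER_CUBIC); cv2.imwrite("pics/crop1.png",a[:,:,::-1])
E
```

```text
disc 0.5301847457885742 -0.07956275343894958 0.04434492066502571 fit [ 0.53038263 -0.07948682] 0.042976550535052074
 bar [ 0.51196283 -0.07044262] ang 2.3879854955181155 18 extent [0.01115023 0.0511135 ]
 depth z top [0.05460016 0.06162099]
disc 0.4026775658130646 0.14911572635173798 0.03382892161607742 fit [0.40260369 0.14915802] 0.032570744057369753
 bar [0.38517023 0.14347827] ang 3.1331139417222933 5 extent [0.00516714 0.02574484]
 depth z top [0.04103685 0.04518763]
disc 0.5166200995445251 -0.21487581729888916 0.03413989394903183 fit [ 0.51658186 -0.21502219] 0.032473568007629225
 bar [ 0.5109424  -0.21200339] ang 1.0622625281714546 30 extent [0.00483938 0.04090394]
 depth z top [0.03882028 0.04444546]
grinder rim depth 0.5386456251144409 0.13913396000862122 0.05688217282295227 0.13433472471049124
green 8 [287.9 237.9] [0.5805 0.1125 0.135 ] r 0.0497 ang -32.5
green 13 [266.5 272.2] [0.4952 0.1659 0.135 ] r 0.051 ang 148.4
red 23 [296.4 248.2] [0.5537 0.0914 0.135 ] r 0.0501 ang -72.5
red 21 [258.9 261. ] [0.5236 0.185  0.135 ] r 0.0483 ang 108.2
white 14 [274.6 234.8] [0.5892 0.1456 0.135 ] r 0.051 ang 7.3
white 2 [290.  258.5] [0.5281 0.1075 0.135 ] r 0.0333 ang -108.4
white 1 [289. 261.] [0.5219 0.11   0.135 ] r 0.0336 ang -120.0
white 4 [268.5 264.5] [0.5142 0.161  0.135 ] r 0.0328 ang 138.1
white 1 [272. 267.] [0.5078 0.1523 0.135 ] r 0.0336 ang 156.8
white 2 [283.  267.5] [0.5059 0.125  0.135 ] r 0.0356 ang -156.7
white 1 [276. 268.] [0.505  0.1424 0.135 ] r 0.0338 ang 174.4
white 4 [279.5 271. ] [0.4973 0.1338 0.135 ] r 0.0417 ang -172.6
white 1 [283. 270.] [0.4996 0.1251 0.135 ] r 0.0415 ang -160.2
white 13 [280.4 274.5] [0.4885 0.1316 0.135 ] r 0.0507 ang -171.5
```

View pics/crop1.png

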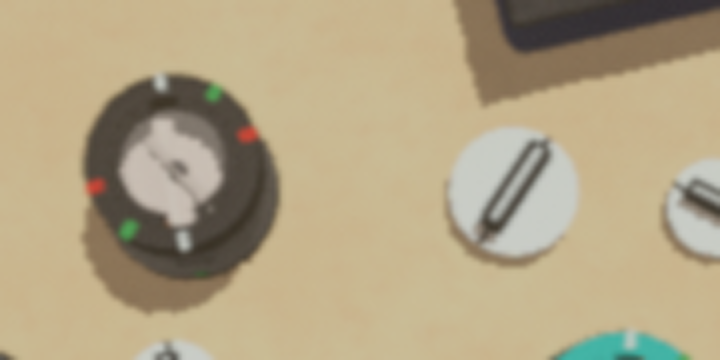

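The crop shows the grinder's white, green and red stripe pairs, with white up and down, green clockwise of white, then red. The largest lid's bar runs from crop (485,228) to (548,142). The stripe midpoints put the grinder at (0.5384, 0.1387) with its x axis at +8.0°. Next I need the bar angle and the move in tool axes.

```bash
python3 - <<'E'
from h import *
from scipy.spatial.transform import Rotation as Ro
c=cam("top"); im=c["pixels"]; V=cv2.cvtColor(im,cv2.COLOR_RGB2GRAY).astype(float)
L=np.array([.5303,-.0795])
q=np.argwhere(np.ones(V.shape))[:,::-1]
q=q[(abs(q[:,0]-363)<25)&(abs(q[:,1]-263)<25)]
P=plane(c,q,.045)[:,:2]; P0=plane(c,q,.026)[:,:2]
for rad in(.030,.034,.038):
    k=np.hypot(*(P0-L).T)<rad; w=np.clip(150-V[q[k][:,1],q[k][:,0]],0,None); X=P[k]
    m=(X*w[:,None]).sum(0)/w.sum(); e,U=np.linalg.eigh(((X-m)*w[:,None]).T@(X-m)/w.sum()); print(rad,"bar c",m.round(4),"ang",np.degrees(np.arctan2(U[1,1],U[0,1]))%180)
o=bot.get_obs(); w,x,y,z=o["tool_rot"]; R=Ro.from_quat([x,y,z,w]).as_matrix()
print("tool x ang",np.degrees(np.arctan2(R[1,0],R[0,0])),"dcm",R.T@(np.r_[L,.16]-o["eef_pos"])*100)
E
```

```text
0.03 bar c [ 0.5243 -0.0764] ang 143.98626026912683
0.034 bar c [ 0.5242 -0.0763] ang 144.2894714150573
0.038 bar c [ 0.5249 -0.0766] ang 144.8576710996263
tool x ang 153.94388673810923 dcm [-51.12973149 -51.30521896   7.13092728]
```

```bash
python3 -m jog '[[-51.1,-51.3,5,0.167],[-51.1,-51.3,5,0.167],[-51.1,-51.3,5,0.167],[-51.1,-51.3,5,0.167],[-51.1,-51.3,5,0.167],[-51.1,-51.3,5,0.167],[-51.1,-51.3,5,0.167],[-51.1,-51.3,5,0.167],[-51.1,-51.3,5,0.167],[-51.1,-51.3,5,0.167],[-51.1,-51.3,5,0.167],[-51.1,-51.3,5,0.167],[-51.1,-51.3,5,0.167],[-51.1,-51.3,5,0.167],[-51.1,-51.3,5,0.167],[-51.1,-51.3,5,0.167],[-51.1,-51.3,5,0.167],[-51.1,-51.3,5,0.167],[-51.1,-51.3,5,0.167],[-51.1,-51.3,5,0.167]]' -1 40
cat > st.py <<'E'
from h import *
from scipy.spatial.transform import Rotation as Ro
import sys
def toolR(o):
    w,x,y,z=o["tool_rot"]; return Ro.from_quat([x,y,z,w]).as_matrix()
def show(t=None,ang=None):
    o=bot.get_obs(); R=toolR(o); a=np.degrees(np.arctan2(R[1,0],R[0,0]))
    print("t",round(o["t"],2),"pos",o["eef_pos"].round(4),"xang",a.round(2),"tilt",np.degrees(np.arccos(-R[2,2])).round(2),"F",np.round(o["contact_force"],1),"M",np.round(o["torque"],2),"w",round(o["gripper_width"],3),"g",round(o["grasp_force"],1),"q7",round(o["q"][6],2))
    if t: print("d cm",(R.T@(np.array(t)-o["eef_pos"])*100).round(2),"spin",np.radians((a-ang+90)%180-90).round(3))
if __name__=="__main__":
    a=[float(v) for v in sys.argv[1:]]; show(a[:3],a[3]) if a else show()
E
python3 st.py .5303 -.0795 .032 144.4
```

```text
t: 1.87
eef_pos: [0.5301, -0.08, 0.181]
tool_rot: [-0.0, 0.307, 0.952, -0.0]
contact_force: [-0.6, 1.6, 0.4]
gripper_width: 0.995
grasp_force: 0.0
t 1.87 pos [ 0.5301 -0.08    0.181 ] xang 144.22 tilt 0.03 F [-0.6  1.6  0.4] M [ 0.08 -0.02 -0.  ] w 0.995 g 0.0 q7 1.13
d cm [ 0.    0.06 14.9 ] spin -0.003
```

```bash
python3 -m jog '[[0,0.05,4,0],[0,0.05,8,0],[0,0.05,11,0],[0,0.05,13,0],[0,0.05,14,0],[0,0.05,14.6,0],[0,0.05,14.9,0],[0,0.05,14.9,0],[0,0.05,14.9,0]]' -1 40 | tr '\n' ' '
python3 -m jog '[[0,0,0,0],[0,0,0,0],[0,0,0,0],[0,0,0,0],[0,0,0,0],[0,0,0,0],[0,0,0,0],[0,0,0,0],[0,0,0,0],[0,0,0,0]]' 1 40 | tr '\n' ' '
python3 st.py
```

```text
t: 2.62 eef_pos: [0.5315, -0.0783, 0.0334] tool_rot: [0.001, 0.306, 0.952, 0.0] contact_force: [0.4, -0.4, 0.2] gripper_width: 0.996 grasp_force: 0.0 t: 3.45 eef_pos: [0.5306, -0.0786, 0.0325] tool_rot: [0.0, 0.306, 0.952, 0.0] contact_force: [-1.1, 0.3, 6.5] gripper_width: 0.207 grasp_force: 41.9 t 3.45 pos [ 0.5306 -0.0786  0.0325] xang 144.37 tilt 0.01 F [-1.1  0.3  6.5] M [0.15 0.22 0.04] w 0.207 g 41.9 q7 1.23
```

```bash
python3 -m jog '[[0,0,-1,0],[0,0,-4,0],[0,0,-8,0],[0,0,-12,0],[0,0,-16,0],[0,0,-17,0],[0,0,-17,0],[0,0,-17,0]]' 1 60 | tr '\n' ' '
python3 st.py .5384 .1387 .2 8
python3 - <<'E'
from h import *
c=cam("top");cv2.imwrite("pics/top2.png",cv2.resize(c["pixels"][200:320,220:420],None,fx=4,fy=4)[:,:,::-1])
E
```

```text
t: 4.12 eef_pos: [0.5302, -0.0783, 0.2022] tool_rot: [0.0, 0.306, 0.952, 0.0] contact_force: [0.4, -0.2, -1.5] gripper_width: 0.198 grasp_force: 59.2 t 4.12 pos [ 0.5302 -0.0783  0.2022] xang 144.39 tilt 0.03 F [ 0.4 -0.2 -1.5] M [ 0.06 -0.01  0.01] w 0.198 g 59.2 q7 1.12
d cm [11.97 18.12  0.23] spin -0.761
```

View pics/top2.png

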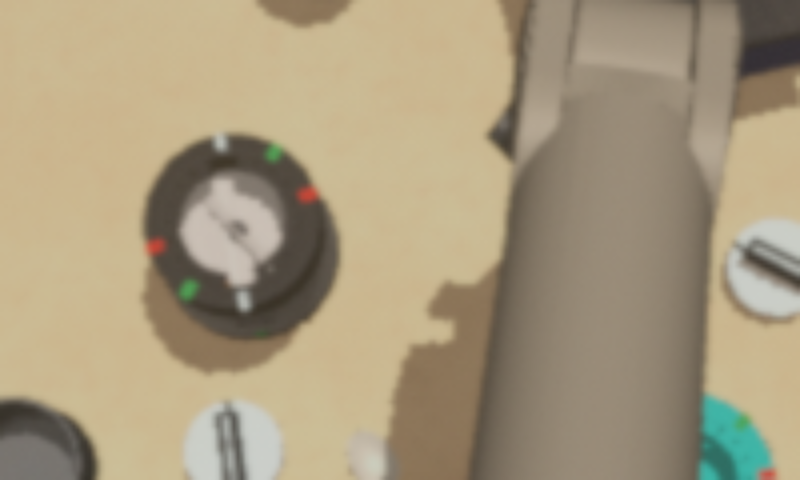

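The top view is blocked by the arm at the lid, but the grinder is still clear. I'll carry the lid over the grinder and check it with the scene camera.

```bash
python3 -m jog '[[4,6,0,-0.12],[8,12,0,-0.24],[10.5,16,0,-0.36],[11.97,18.1,0,-0.48],[11.97,18.1,0,-0.6],[11.97,18.1,0,-0.7],[11.97,18.1,0,-0.761],[11.97,18.1,0,-0.761],[11.97,18.1,0,-0.761],[11.97,18.1,0,-0.761]]' 1 60 | tr '\n' ' '
python3 st.py .5384 .1387 .2 8
python3 - <<'E'
from h import *
c=cam("scene");cv2.imwrite("pics/sc3.png",cv2.resize(c["pixels"][175:295,215:345],None,fx=5,fy=5)[:,:,::-1])
E
```

```text
t: 5.0 eef_pos: [0.538, 0.1371, 0.2009] tool_rot: [-0.001, -0.068, 0.998, -0.001] contact_force: [-0.4, 0.9, -0.9] gripper_width: 0.202 grasp_force: 59.1 t 5.0 pos [0.538  0.1371 0.2009] xang -172.23 tilt 0.16 F [-0.4  0.9 -0.9] M [ 0.01 -0.03  0.05] w 0.202 g 59.1 q7 1.4
d cm [-0.06  0.16  0.09] spin -0.004
```

View pics/sc3.png

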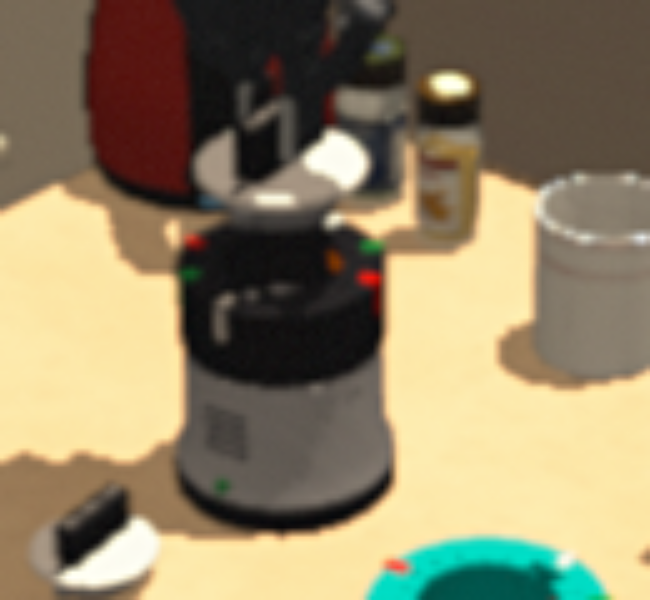

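The lid is held level over the mouth. In the crop its disc spans columns 193–370 and the collar rim spans 182–384. I'll compare these silhouettes with their projections.

```bash
cat > fit.py <<'E'
from st import *
def proj(c,X):
    T=np.linalg.inv(c["pose"]); r,_=cv2.Rodrigues(T[:3,:3]); return cv2.projectPoints(np.array(X,float),r,T[:3,3],c["K"],c["D"])[0].reshape(-1,2)
def circ(x,y,z,r):
    a=np.linspace(0,2*np.pi,180); return np.c_[x+r*np.cos(a),y+r*np.sin(a),0*a+z]
if __name__=="__main__":
    c=cam("scene"); o=bot.get_obs(); e=o["eef_pos"]; hsv=cv2.cvtColor(c["pixels"],cv2.COLOR_RGB2HSV); g=hsv[:,:,2].astype(int)
    for z in(.026,.020):
        p=proj(c,circ(e[0],e[1],e[2]-.032+z,.044)); print("disc pred",z,p.min(0).round(1),p.max(0).round(1))
    p=proj(c,circ(.5384,.1387,.135,.056)); print("rim pred",p.min(0).round(1),p.max(0).round(1))
    # columns profile rows around disc
    for r in range(203,212,2): print(r,(g[r,248:296]).tolist())
    print("rim"); 
    for r in range(226,240,3): print(r,g[r,246:298].tolist())
    mk=[proj(c,[[.5384+.0505*np.cos(np.radians(a)),.1387+.0505*np.sin(np.radians(a)),.135]])[0].round(1) for a in(-32.1,147.9,-72.1,107.9)]; print("marks pred g g r r",mk)
    H=hsv.astype(int)
    for n,m in dict(g=(H[:,:,0]>40)&(H[:,:,0]<85)&(H[:,:,1]>100)&(g>60),r=((H[:,:,0]<10)|(H[:,:,0]>170))&(H[:,:,1]>150)&(g>110)).items():
        m=m.astype(np.uint8); m[:218]=0; m[238:]=0; m[:,:248]=0; m[:,296:]=0
        N,_,s,ce=cv2.connectedComponentsWithStats(m); print(n,[(s[i,4],ce[i].round(1)) for i in range(1,N)])
E
python3 fit.py
```

```text
disc pred 0.026 [253.4 198.3] [287.6 214.4]
disc pred 0.02 [253.4 200.3] [287.7 216.4]
rim pred [249.2 216. ] [292.  237.3]
203 [82, 84, 86, 82, 65, 31, 22, 48, 90, 132, 159, 169, 165, 118, 50, 14, 15, 16, 16, 19, 11, 15, 37, 79, 90, 72, 40, 18, 27, 80, 164, 240, 255, 255, 255, 255, 255, 241, 178, 103, 56, 52, 50, 47, 51, 88, 120, 141]
205 [82, 82, 84, 82, 66, 44, 82, 137, 161, 167, 168, 169, 163, 120, 56, 17, 17, 16, 17, 18, 15, 12, 35, 76, 89, 73, 59, 98, 181, 247, 255, 255, 254, 253, 252, 253, 253, 255, 255, 236, 142, 63, 50, 48, 54, 88, 116, 156]
207 [84, 82, 84, 80, 58, 67, 134, 165, 168, 167, 166, 167, 162, 120, 56, 18, 14, 15, 18, 16, 17, 6, 15, 44, 79, 110, 137, 169, 224, 254, 255, 254, 253, 253, 253, 252, 252, 253, 255, 255, 212, 92, 43, 42, 51, 89, 116, 152]
209 [83, 83, 82, 66, 39, 57, 121, 160, 169, 168, 167, 168, 163, 129, 71, 25, 11, 15, 14, 14, 36, 62, 94, 133, 158, 165, 167, 162, 172, 207, 226, 227, 232, 249, 255, 254, 254, 255, 255, 242, 147, 54, 38, 40, 46, 85, 103, 139]
211 [81, 84, 83, 68, 42, 35, 81, 126, 152, 163, 167, 170, 169, 154, 113, 67, 77, 85, 81, 96, 131
[... 837 characters left out ...]
, 182, 71, 15, 16, 16, 15, 21, 42, 87, 130, 147, 113, 57, 33, 45, 50, 38, 26, 23, 26, 23, 23, 23, 19, 23, 20, 25, 32, 39, 42, 44, 43, 42, 37, 34, 29, 23, 19, 19, 45, 81, 112, 214, 255, 255, 253, 253, 253]
238 [252, 252, 254, 255, 223, 95, 12, 12, 16, 15, 20, 55, 97, 92, 51, 23, 18, 22, 26, 28, 28, 30, 28, 27, 27, 22, 21, 19, 20, 25, 28, 24, 20, 17, 17, 18, 18, 17, 18, 16, 19, 22, 16, 22, 35, 98, 215, 255, 255, 253, 253, 253]
marks pred g g r r [array([289. , 223.5]), array([251.9, 229.3]), array([288.4, 230.1]), array([253.2, 222.7])]
g [(np.int32(12), array([288.8, 223.9])), (np.int32(7), array([252.3, 229.4]))]
r [(np.int32(6), array([253. , 222.5])), (np.int32(15), array([288.7, 230.1]))]
```

Stripe predictions agree to within 0.4 px and the lid to within about 0.5 px, so I'll make the fine correction and go down.

```bash
python3 -m jog '[[-0.05,0.14,1,-0.004],[-0.05,0.14,2.5,-0.004],[-0.05,0.14,3.5,-0.004],[-0.05,0.14,3.5,-0.004],[-0.05,0.14,3.5,-0.004]]' | tr '\n' ' '
python3 st.py .5384 .1387 .147 8
```

```text
t: 5.52 eef_pos: [0.5384, 0.1394, 0.1665] tool_rot: [-0.001, -0.071, 0.997, -0.0] contact_force: [0.2, -0.2, -0.9] gripper_width: 0.197 grasp_force: 59.1 t 5.52 pos [0.5384 0.1394 0.1665] xang -171.82 tilt 0.11 F [ 0.2 -0.2 -0.9] M [-0.01 -0.01 -0.03] w 0.197 g 59.1 q7 1.41
d cm [ 0.01 -0.07  1.95] spin 0.003
```

```bash
python3 -m jog '[[0,-0.05,0.5,0],[0,-0.05,0.9,0],[0,-0.05,1.3,0],[0,-0.05,1.6,0],[0,-0.05,1.6,0],[0,-0.05,1.6,0]]' | tr '\n' ' '
python3 st.py .5384 .1387 .147 8
```

```text
t: 6.02 eef_pos: [0.5367, 0.1386, 0.1543] tool_rot: [-0.002, -0.072, 0.997, 0.0] contact_force: [-20.1, -5.0, 31.2] gripper_width: 0.202 grasp_force: 68.6 t 6.02 pos [0.5367 0.1386 0.1543] xang -171.79 tilt 0.24 F [-20.1  -5.   31.2] M [-1.02  3.55  0.17] w 0.202 g 68.6 q7 1.42
d cm [-0.17 -0.01  0.73] spin 0.004
```

Contact pushes the lid towards -x along the bar, which matches the ~1.4 mm offset hinted in the image. I'll back up, shift and retry.

```bash
python3 -m jog '[[0,0,-0.8,0],[0.2,0,-1.2,0],[0.2,0,-1.2,0],[0.2,0,-1.2,0]]' | tr '\n' ' '
python3 st.py .5364 .1387 .147 8; python3 fit.py | grep -A6 disc
python3 -m jog '[[0,0,0.5,0],[0,0,0.9,0],[0,0,1.2,0],[0,0,1.2,0],[0,0,1.2,0]]' | tr '\n' ' '
python3 st.py .5364 .1387 .147 8
```

```text
t: 6.35 eef_pos: [0.5376, 0.1392, 0.1636] tool_rot: [0.001, -0.072, 0.997, 0.0] contact_force: [-0.6, 0.2, -1.1] gripper_width: 0.198 grasp_force: 63.9 t 6.35 pos [0.5376 0.1392 0.1636] xang -171.8 tilt 0.09 F [-0.6  0.2 -1.1] M [0.06 0.04 0.02] w 0.198 g 63.9 q7 1.41
d cm [ 0.13 -0.03  1.66] spin 0.004
disc pred 0.026 [253.1 211. ] [286.9 227.5]
disc pred 0.02 [253.2 213. ] [287.  229.5]
rim pred [249.2 216. ] [292.  237.3]
203 [81, 83, 85, 83, 64, 37, 19, 16, 17, 19, 19, 20, 22, 25, 28, 27, 27, 25, 27, 31, 47, 62, 51, 32, 25, 25, 22, 27, 26, 25, 26, 24, 23, 24, 22, 25, 36, 50, 58, 61, 58, 54, 51, 46, 51, 87, 121, 142]
205 [83, 82, 84, 84, 68, 42, 18, 18, 16, 18, 18, 16, 15, 31, 64, 75, 59, 31, 21, 19, 24, 37, 39, 31, 27, 23, 25, 24, 26, 28, 24, 24, 35, 60, 55, 49, 54, 56, 59, 62, 62, 55, 53, 50, 54, 87, 116, 155]
207 [82, 83, 84, 81, 63, 34, 19, 14, 19, 18, 17, 14, 18, 32, 68, 85, 64, 28, 13, 20, 47, 75, 74, 63, 51, 35, 24, 24, 24, 21, 22, 17, 65, 125, 104, 56, 53, 58, 57, 57, 56, 50, 47, 44, 52, 89, 117, 150]
209 [82, 84, 82, 67, 45, 21, 17, 15, 18, 16, 13, 16, 15, 25, 56, 78, 59, 33, 56, 100, 123, 111, 85, 83, 84, 58, 31, 23, 28, 25, 17, 80, 193, 253, 203, 89, 40, 47, 48, 45, 45, 43, 42, 42, 48, 83, 104, 139]
211 [81, 82, 83, 70, 46, 24, 14, 11, 11, 13, 13, 38, 67, 62, 43, 50, 82, 117, 123, 101, 64, 38, 53, 83, 84, 59, 30, 22, 25, 18, 46, 146, 247, 255, 235, 147, 74, 37, 31, 35, 38, 42, 41, 38, 45, 67, 89, 156]
t: 6.82 eef_pos: [0.5357, 0.1383, 0.1522] tool_rot: [-0.002, -0.072, 0.997, -0.0] contact_force: [-13.0, -3.8, 19.1] gripper_width: 0.198 grasp_force: 68.4 t 6.82 pos [0.5357 0.1383 0.1522] xang -171.79 tilt 0.18 F [-13.   -3.8  19.1] M [-0.85  1.91  0.17] w 0.198 g 68.4 q7 1.42
d cm [-0.08  0.03  0.52] spin 0.004
```

```bash
python3 -m jog '[[0,0,-0.6,0],[0.2,0,-1.1,0],[0.2,0,-1.1,0],[0.2,0,-1.1,0]]' | tr '\n' ' '
python3 st.py
python3 - <<'E'
from h import *
c=cam("scene");cv2.imwrite("pics/sc4.png",cv2.resize(c["pixels"][190:250,235:315],None,fx=8,fy=8,interpolation=cv2.INTER_CUBIC)[:,:,::-1])
E
```

```text
t: 7.15 eef_pos: [0.5354, 0.139, 0.1623] tool_rot: [0.0, -0.072, 0.997, 0.0] contact_force: [-0.2, 0.1, -1.2] gripper_width: 0.196 grasp_force: 65.3 t 7.15 pos [0.5354 0.139  0.1623] xang -171.79 tilt 0.05 F [-0.2  0.1 -1.2] M [-0.02  0.03  0.03] w 0.196 g 65.3 q7 1.41
```

View pics/sc4.png

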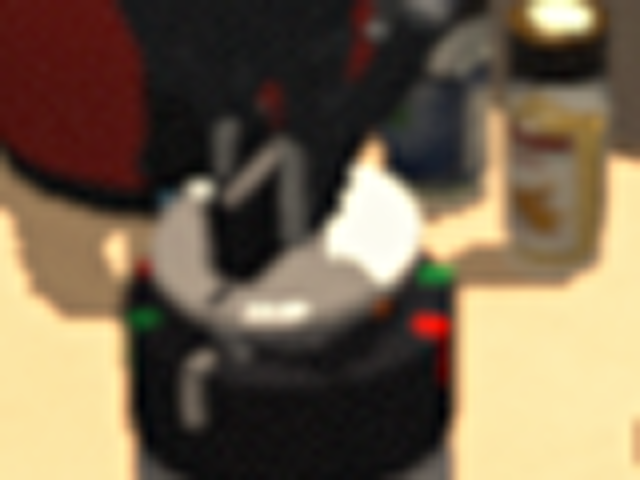

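The lid has pitched in the fingers: its far (+x) end is up, with the right edge of the disc near (420,210) and the left edge near (155,240). I'll measure the disc's plane from depth.

```bash
cat > tilt.py <<'E'
from st import *
c=cam("scene"); o=bot.get_obs(); e=o["eef_pos"]; hsv=cv2.cvtColor(c["pixels"],cv2.COLOR_RGB2HSV).astype(int)
uu,vv=np.meshgrid(np.arange(248,296),np.arange(200,236)); uv=np.c_[uu.ravel(),vv.ravel()]
P=bydepth(c,uv); h=hsv[uv[:,1],uv[:,0]]
k=(h[:,1]<60)&(h[:,2]>140)&(np.hypot(P[:,0]-e[0],P[:,1]-e[1])<.05)&(abs(P[:,2]-(e[2]-.006))<.025)
Q=P[k]; R=toolR(o)
for _ in range(4):
    A=np.c_[Q[:,:2]-e[:2],np.ones(len(Q))]; s=np.linalg.lstsq(A,Q[:,2],rcond=None)[0]; r=Q[:,2]-A@s; Q=Q[abs(r)<max(.003,1.5*r.std())]
n=np.array([-s[0],-s[1],1]); n/=np.linalg.norm(n)
print("n pts",len(Q),"res",r.std().round(4),"slope xy",s[:2].round(3),"disc z at tcp",s[2].round(4),"rel tcp",(s[2]-e[2]).round(4))
(x,y),rr=cv2.minEnclosingCircle(Q[:,:2].astype(np.float32)); print("disc encl",x,y,rr,"tcp",e.round(4))
T=np.array([np.cos(np.radians(8)),np.sin(np.radians(8))])
print("along-bar ext",np.percentile((Q[:,:2]-e[:2])@T,[0,2,98,100]).round(4))
E
python3 tilt.py
```

```text
n pts 232 res 0.0016 slope xy [0.157 0.019] disc z at tcp 0.1572 rel tcp -0.0048
disc encl 0.536096453666687 0.13712772727012634 0.04450475424528122 tcp [0.5351 0.1389 0.162 ]
along-bar ext [-0.0431 -0.0373  0.039   0.0451]
```

The lid is pitched 0.157 rad, so the plug's underside sits about 7 mm towards +x. I'll shift to match, lower the plug into the bore with a light grip, then release it so it settles flat and grip it again.

```bash
python3 -m jog '[[0.4,0,0,0],[0.4,0,0.3,0],[0.4,0,0.6,0],[0.4,0,0.8,0],[0.4,0,0.8,0],[0.4,0,0.8,0]]' 1 25 | tr '\n' ' '
python3 st.py; python3 tilt.py
```

```text
t: 7.75 eef_pos: [0.5313, 0.1382, 0.154] tool_rot: [0.0, -0.072, 0.997, -0.0] contact_force: [1.8, 0.6, -3.4] gripper_width: 0.199 grasp_force: 65.2 t 7.75 pos [0.5313 0.1382 0.154 ] xang -171.8 tilt 0.02 F [ 1.8  0.6 -3.4] M [ 0.11 -0.61  0.03] w 0.199 g 65.2 q7 1.41
n pts 227 res 0.0015 slope xy [0.149 0.022] disc z at tcp 0.1491 rel tcp -0.005
disc encl 0.5330836176872253 0.13830074667930603 0.046058814972639084 tcp [0.5313 0.1382 0.1541]
along-bar ext [-0.042  -0.0385  0.0414  0.0476]
```

```bash
python3 -m jog '[[0,0,0,0],[0,0,0,0],[0,0,0,0],[0,0,0,0],[0,0,0,0],[0,0,0,0]]' -0.3 25 | tr '\n' ' '
python3 st.py; python3 tilt.py
python3 - <<'E'
from h import *
c=cam("scene");cv2.imwrite("pics/sc5.png",cv2.resize(c["pixels"][190:250,235:315],None,fx=8,fy=8,interpolation=cv2.INTER_CUBIC)[:,:,::-1])
E
```

```text
t: 8.3 eef_pos: [0.531, 0.1381, 0.1543] tool_rot: [-0.0, -0.072, 0.997, 0.0] contact_force: [-0.6, -1.0, -0.3] gripper_width: 0.647 grasp_force: 0.0 t 8.3 pos [0.531  0.1381 0.1543] xang -171.79 tilt 0.01 F [-0.6 -1.  -0.3] M [ 0.01 -0.01  0.04] w 0.647 g 0.0 q7 1.41
n pts 205 res 0.0015 slope xy [-0.006 -0.   ] disc z at tcp 0.1404 rel tcp -0.0139
disc encl 0.5334659814834595 0.136587455868721 0.045869287103414536 tcp [0.531  0.1381 0.1543]
along-bar ext [-0.0381 -0.0363  0.0379  0.0455]
```

View pics/sc5.png

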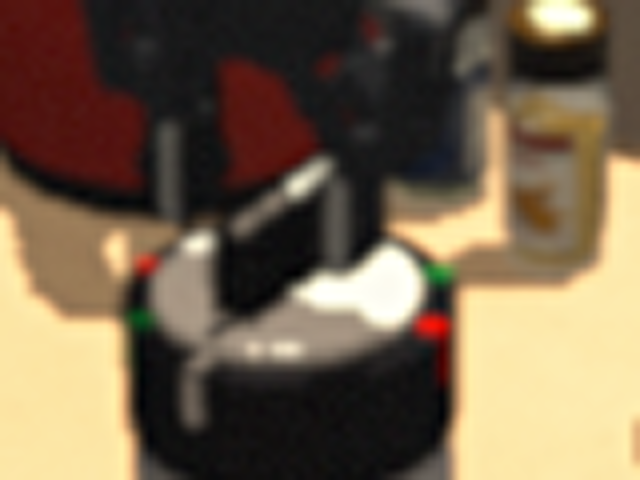

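The released lid dropped level: disc top at 0.1404 against 0.141 expected when home, with its pointer at the white stripe near (195,370). I'll centre on it and grip again.

```bash
python3 -m jog '[[-0.74,-0.05,0,0],[-0.74,-0.05,0.4,0],[-0.74,-0.05,0.7,0],[-0.74,-0.05,0.7,0],[-0.74,-0.05,0.7,0]]' -0.3 60 | tr '\n' ' '
python3 -m jog '[[0,0,0,0],[0,0,0,0],[0,0,0,0],[0,0,0,0],[0,0,0,0],[0,0,0,0],[0,0,0,0]]' 1 60 | tr '\n' ' '
python3 st.py; python3 tilt.py
```

```text
t: 8.82 eef_pos: [0.5381, 0.1386, 0.1468] tool_rot: [-0.001, -0.072, 0.997, -0.0] contact_force: [0.2, 0.1, -0.4] gripper_width: 0.651 grasp_force: 0.0 t: 9.4 eef_pos: [0.5387, 0.1388, 0.1476] tool_rot: [0.0, -0.072, 0.997, 0.0] contact_force: [-0.5, -0.4, 3.1] gripper_width: 0.195 grasp_force: 58.9 t 9.4 pos [0.5387 0.1388 0.1476] xang -171.8 tilt 0.03 F [-0.5 -0.4  3.1] M [-0.05  0.11 -0.03] w 0.195 g 58.9 q7 1.42
n pts 219 res 0.0015 slope xy [0.01  0.004] disc z at tcp 0.1402 rel tcp -0.0074
disc encl 0.535853385925293 0.1403876096010208 0.046161334961652756 tcp [0.5387 0.1388 0.1476]
along-bar ext [-0.0467 -0.0426  0.0342  0.0385]
```

Gripped and level. Now half the twist.

```bash
python3 -m jog '[[0,0,0.05,0.06],[0,0,0.05,0.12],[0,0,0.05,0.18],[0,0,0.05,0.24],[0,0,0.05,0.3],[0,0,0.05,0.36],[0,0,0.05,0.36],[0,0,0.05,0.36]]' | tr '\n' ' '
python3 st.py .5384 .1387 .147 -32.1; python3 tilt.py
```

```text
t: 10.12 eef_pos: [0.5391, 0.1385, 0.1476] tool_rot: [0.001, 0.109, 0.994, 0.0] contact_force: [-0.7, -1.8, 6.3] gripper_width: 0.196 grasp_force: 59.6 t 10.12 pos [0.5391 0.1385 0.1476] xang 167.53 tilt 0.07 F [-0.7 -1.8  6.3] M [-0.3   0.18 -0.13] w 0.196 g 59.6 q7 1.1
d cm [0.07 0.01 0.06] spin 0.343
n pts 194 res 0.0015 slope xy [-0.021 -0.003] disc z at tcp 0.14 rel tcp -0.0076
disc encl 0.5373378396034241 0.13367894291877747 0.04658360406756401 tcp [0.5391 0.1385 0.1476]
along-bar ext [-0.0481 -0.0459  0.0323  0.0433]
```

```bash
python3 -m jog '[[0,0,0,0.06],[0,0,0,0.12],[0,0,0,0.18],[0,0,0,0.24],[0,0,0,0.3],[0,0,0,0.345],[0,0,0,0.345],[0,0,0,0.345],[0,0,0,0.345],[0,0,0,0.345],[0,0,0,0.345],[0,0,0,0.345],[0,0,0,0.345],[0,0,0,0.345]]' | tr '\n' ' '
python3 st.py .5384 .1387 .147 -32.1; python3 tilt.py
python3 - <<'E'
from h import *
c=cam("scene");cv2.imwrite("pics/sc6.png",cv2.resize(c["pixels"][190:250,235:315],None,fx=8,fy=8,interpolation=cv2.INTER_CUBIC)[:,:,::-1])
E
```

```text
t: 11.33 eef_pos: [0.5391, 0.1386, 0.1476] tool_rot: [0.001, 0.277, 0.961, 0.0] contact_force: [-0.5, 0.1, 7.3] gripper_width: 0.201 grasp_force: 59.5 t 11.33 pos [0.5391 0.1386 0.1476] xang 147.79 tilt 0.08 F [-0.5  0.1  7.3] M [-0.27  0.24 -0.01] w 0.201 g 59.5 q7 0.79
d cm [ 0.07 -0.03  0.06] spin -0.002
n pts 199 res 0.0015 slope xy [-0.009  0.002] disc z at tcp 0.1402 rel tcp -0.0074
disc encl 0.5360401272773743 0.133102685213089 0.04480355978012085 tcp [0.5391 0.1386 0.1476]
along-bar ext [-0.0483 -0.0454  0.0278  0.0404]
```

View pics/sc6.png

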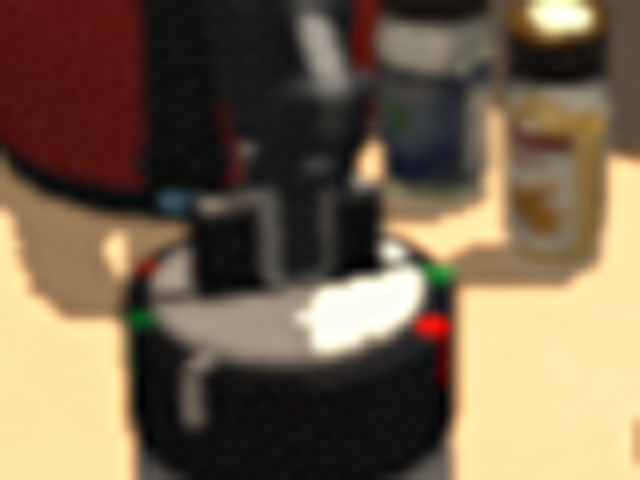

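The bar now runs from green stripe (140,318) to green stripe (437,272), with the disc flat at 0.140 and a grip of 59 N. I'm handing in.

```bash
python3 -c "
from station import bot
print(bot.hand_in())"
```

```text
the job is handed in; nothing more can be done
None
```

The lid is home on the grinder collar, turned to the green stripes and still gripped at about 59 N; I handed the job in at about 11.4 s on the robot clock, and the hand-in call gave no verdict.

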